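Pack the wallet-finishing kit into the pocket organiser

ROBOT

A 7-joint arm with a two-finger parallel gripper is mounted at the origin on a cart in front of the work surface, level with it; the furniture and walls round the work are solid. World frame = base frame: x ahead of the robot, y to its left, z up, the work surface at z = 0. Lengths are in m, angles in rad, forces in N, time in s.
With the tool pointing down it reaches from about 0.425 to 0.875 m from the base axis. Payload 4.7 kg.
Tool frame: the origin (TCP) lies on the centre line of the jaws, within the pads' length; the fingertips stand ahead of it and the grasp point (between the pads) lies 2 mm behind it (nose_length is the z of the fingertips in the tool frame, in m); z points along the fingers, y is the line along which they close (so a half turn about z gives the same grasp; the last joint's range is limited). The gripper opens to 87 mm and grips with 3 to 60 N. Pads are 19 mm wide; open, the fingers measure 117 mm over their backs; the gripper's body (75 mm by 190 mm) begins 51 mm behind the grasp point.
Start: joints at [0.014, 0.321, -0.07, 1.45, 0.023, 1.371, -0.057], TCP at [0.65, -0, 0.24] pointing down, gripper open.
Joint ranges: [-2.86, 2.86], [-0.3, 2.09], [-1.38, 1.24], [0.06, 2.45], [-1.56, 4.7], [0.09, 2.05], [-2.69, 2.69]. Speed limits (rad/s): [2.57, 2.57, 3.14, 3.14, 3.14, 3.14, 3.14].

INTERFACE

Orientations are given as a rotation vector (axis times angle).
In Python, from bench import * gives the robot as it stands.
- The arm moves only by the tool send_rows, never from a script. Its arguments are lists of equal length, an entry for each row: "xyz": the shift along the tool's x, y, z in mm, a list of three; "dr": the turn, a rotation vector about the tool's x, y, z in rad, a list of three. A call has exactly 10 rows; each row is the pose to reach, as a shift and turn from the pose commanded when the call began, along the tool's axes at that moment; what a row does not reach only later rows make up. A row lasts 1/12 s, in which the tool goes at most 41.7 mm and 7.16 degrees, less where a joint would pass 70% of its speed; a pose out of reach is approached as far as the arm can. A call with a gripper value outside its range is refused whole. "jaw" is the finger opening in mm, from 0 to 87, set as the call begins (left out, the last holds). The fingers move at their own pace and stop on an object; "grip_force" is the grip in N (left out, the last holds). Time passes only in rows, so rows that repeat a pose let the fingers close, or fill a call up. It gives the time, the measured TCP pose, the force, the opening and the grip force at its end, in the units of the state.
- get_state(): the state, without advancing time (a new reading comes with each control period).
- get_image(name): name is "scene" or "side" or "wrist"; returns the picture (384x512x3 uint8, red, green, blue); there is no depth.
- calibration(name): a dict with "vfov" (degrees; the focal length in pixels is half the picture's height over the tangent of half this angle, whatever the lens; pixels are square), "cx", "cy" (the principal point, pixels), "k1" (the pictures are not rectified: a ray, as slopes to the right and down, at radius r is drawn at 1 + k1 r^2 times it, then the intrinsics apply), "rvec" (rotation vector, rad) and "tvec" (3), from world to camera coordinates, as OpenCV has them; the wrist camera has in their place "hand_eye" (4x4, takes a point from camera to tool coordinates, whose origin is the TCP and whose axes are the flange's). Camera axes: x right, y down, z forward; pixel columns grow to the right and rows downward; lengths in m; the calibration is good to about 2 mm. A picture is of the moment at which its call begins: read the wrist's pose just before it. calibration takes no time and is no camera call.
- close_job(): hands the job in; it is judged then, once.
The state is a dict: "time": time; "joint_positions": joint angles; "qd": joint speeds; "joint_torque": joint torques, N m; "position": TCP position; "tool_rot": TCP orientation; "ft_force": force on the tool from outside, world axes, zero at the start; "torque": the same for the moment, N m; "grip_width": opening from 0.0 (shut) to 1.0 (fully open); "grip_force": force on a finger pad.
Only numpy, scipy, OpenCV 4.12 (cv2) and the standard library are available. Lean on these libraries where they do the work, as an engineer would, in place of code of your own. Each camera call takes 0.05 s, during which the arm holds its last target. There are 200 camera calls.

TASK

Gather the kit for finishing the green wallet in the wooden organiser with the four grey pockets: the spool of cream thread, the glue pot, the green-lidded wax tin and the cork sanding block, each sitting flat in the pocket made for its shape and size. Keep the glue pot upright all the time, and leave the brown and the red spool standing where they are.

Things in the scene. Friction and masses are not known exactly. Their poses are not given: they have to be found in the camera images.
- cream_spool: Thread spool with cream-white thread and white flanges: belongs to the kit. Origin: centre of the underside, z up. Stands upright on a 2 mm thick mat; 35 mm across the flanges, 44 mm tall, 30 g.
- glue_pot: Clear glue pot with cream-coloured glue and a dark blue lid: belongs to the kit. 70 mm tall; body 47 mm across up to 53 mm, above it the fixed lid, 41 mm across; about 90 g. Starts upright on a 2 mm mat. Origin: centre of the underside, z up.
- wax_tin: Flat round tin of edge wax, white with a dark green lid: belongs to the kit. 21 mm tall, 60 mm across below and 63 mm across the lid (upper 9 mm); about 60 g; the lid does not come off. Starts flat on a 2 mm mat. Origin: centre of the underside, z up.
- sanding_block: Brown cork sanding block: belongs to the kit. Lies flat on a 2 mm mat: 35 mm along its x, 55 mm along its y, 22 mm high; about 30 g. Origin: centre of the underside, z up.
- brown_spool: Look-alike that does not belong: thread spool with dark brown thread and wooden flanges. Origin: centre of the underside, z up. Stands upright on a 2 mm thick mat; 35 mm across the flanges, 44 mm tall, 30 g.
- red_spool: Look-alike that does not belong: thread spool with red thread and wooden flanges. Origin: centre of the underside, z up. Stands upright on a 2 mm thick mat; 35 mm across the flanges, 44 mm tall, 30 g.
- thread_pocket: Smallest round pocket, for the thread spool: 48 mm across, 18 mm deep, floor 4 mm above the origin. One of four fixed grey square modules (83 x 83 mm, 22 mm high) set 84 mm apart, two by two and squared up, in a dark wooden tray with a 20 mm rim; their order varies. Origin: centre of the module's underside, 5 mm above the desk (module tops are 27 mm above it); x, y along its sides, z up.
- glue_pocket: Middle-sized round pocket, for the glue pot: 60 mm across, 18 mm deep, floor 4 mm above the origin. One of four fixed grey square modules (83 x 83 mm, 22 mm high) set 84 mm apart, two by two and squared up, in a dark wooden tray with a 20 mm rim; their order varies. Origin: centre of the module's underside, 5 mm above the desk (module tops are 27 mm above it); x, y along its sides, z up.
- wax_pocket: Largest round pocket, for the wax tin: 75 mm across, 9 mm deep, floor 13 mm above the origin. One of four fixed grey square modules (83 x 83 mm, 22 mm high) set 84 mm apart, two by two and squared up, in a dark wooden tray with a 20 mm rim; their order varies. Origin: centre of the module's underside, 5 mm above the desk (module tops are 27 mm above it); x, y along its sides, z up.
- block_pocket: Rectangular pocket, for the sanding block: 47 mm along its x, 67 mm along its y, 10 mm deep, floor 12 mm above the origin. One of four fixed grey square modules (83 x 83 mm, 22 mm high) set 84 mm apart, two by two and squared up, in a dark wooden tray with a 20 mm rim; their order varies. Origin: centre of the module's underside, 5 mm above the desk (module tops are 27 mm above it); x, y along its sides, z up.

How it is judged:
At the end, for the whole second after the job is handed in: The cream spool, glue pot, wax tin and sanding block each sit in their own pocket: within 10 mm of its centre, within 3 mm of its floor's height, upright to 0.12 rad, at rest and released; the brown and red spools stand upright within 30 mm of where they were (horizontal distance between cream_spool and thread_pocket below 0.01 m and z of cream_spool in the frame of thread_pocket between 0.001 and 0.007 m and angle between each of cream_spool, glue_pot, wax_tin, sanding_block, brown_spool, red_spool's own z axis and vertical below 0.12 rad and linear speed of each of cream_spool, glue_pot, wax_tin, sanding_block below 0.02 m/s and horizontal distance between glue_pot and glue_pocket below 0.01 m and z of glue_pot in the frame of glue_pocket between 0.001 and 0.007 m and horizontal distance between wax_tin and wax_pocket below 0.01 m and z of wax_tin in the frame of wax_pocket between 0.01 and 0.016 m and horizontal distance between sanding_block and block_pocket below 0.01 m and z of sanding_block in the frame of block_pocket between 0.009 and 0.015 m and distance of each of brown_spool, red_spool from where it was at the start of the episode below 0.03 m); the robot touches nothing.
It fails at once if the glue pot is tipped by more than 0.5 rad (angle between glue_pot's own z axis and vertical above 0.5 rad).
It fails at once if the brown or the red spool is moved by more than 30 mm (distance of any of brown_spool, red_spool from where it was at the start of the episode above 0.03 m).
It also fails if it takes over 99 s, if anything falls off the work surface, if the arm or the gripper's body presses on something with over 40 N, if the wrist force passes 120 N, or if a joint passes its speed limit or range.

## Working session

There is one attempt and no reset: what is moved stays moved. The work goes in short steps, Python scripts to look and compute and a tool call to move; the robot and the scene stay as the last step left them, time stands still between calls to the robot, and variables do not carry over. Pictures are saved under pics/ and viewed, at most 17 in all, crops included, and the job is handed in when it is done.

Besides the shell and the picture viewer there is one more tool, called after "Emit:" as name(argument=value, ...), one argument or row to a line, values as JSON. send_rows: Moves the arm, as the interface text tells. Its arguments: {"type":"object","properties":{"xyz":{"type":"array"},"dr":{"type":"array"},"jaw":{"type":"number"},"grip_force":{"type":"number"}},"required":["xyz","dr"]}

```bash
mkdir -p pics; ls
python3 - <<'E'
from bench import *
import cv2
s=get_state();print(s)
for n in("scene","side","wrist"):
    print(n,calibration(n)); cv2.imwrite(f"pics/{n}0.png",get_image(n)[:,:,::-1])
E
```

```text
pics
{'time': 0.0, 'joint_positions': array([ 0.01408319,  0.32182498, -0.07005109,  1.4516864 ,  0.02257409,
        1.37080639, -0.05686045]), 'qd': array([ 0.00238741, -0.00043773, -0.0004321 , -0.00020666, -0.00038439,
       -0.00028261, -0.00200815]), 'joint_torque': array([-2.58547143e-04, -4.91284704e+01, -4.03903294e-01, -3.12526345e+01,
       -6.40594075e-02,  4.37659642e-02,  1.61017233e-04]), 'position': array([ 6.49469141e-01, -4.98212206e-05,  2.38454209e-01]), 'tool_rot': array([-2.22045915, -2.22057038,  0.00224497]), 'ft_force': array([ 0.48464553, -1.01981865,  0.22568794]), 'torque': array([-0.04343715, -0.02481073, -0.03280103]), 'grip_force': 0.0, 'grip_width': 0.998889601573278}
scene {'vfov': 48.409476946622526, 'cx': 253.56833815651896, 'cy': 197.34473341322226, 'k1': -0.0840053747250684, 'rvec': array([ 1.85081801, -0.87889257,  0.60180541]), 'tvec': array([-0.37623367,  0.15964333,  0.79558122])}
side {'vfov': 56.250919414100544, 'cx': 253.29247240583032, 'cy': 195.05254447665888, 'k1': -0.021844516961833465, 'rvec': array([ 0.36726827, -2.44049733,  1.67339636]), 'tvec': array([0.46330379, 0.13962326, 0.97533967])}
wrist {'vfov': 61.70838706184081, 'cx': 256.52146460650977, 'cy': 191.9404588549703, 'k1': -0.06431581752610474, 'hand_eye': array([[-5.68652402e-04, -9.52926018e-01, -3.03202376e-01,
         8.37240565e-02],
       [ 9.99998651e-01, -1.00903099e-03,  1.29576903e-03,
         3.34558642e-05],
       [-1.54071262e-03, -3.03201231e-01,  9.52925307e-01,
        -1.44466882e-01],
       [ 0.00000000e+00,  0.00000000e+00,  0.00000000e+00,
         1.00000000e+00]])}
```

View pics/scene0.png

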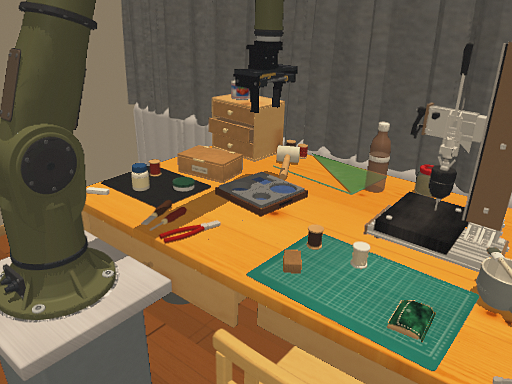

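View pics/side0.png

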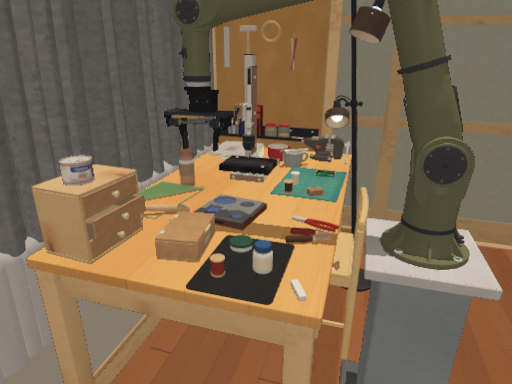

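View pics/wrist0.png

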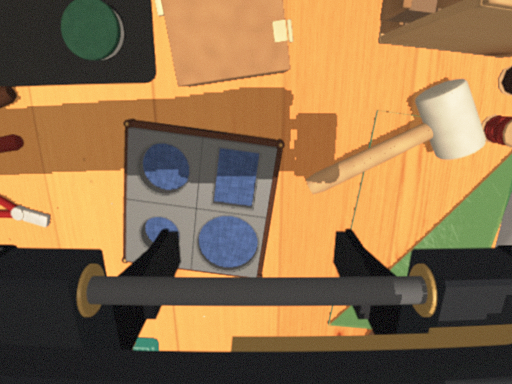

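The pictures show the following:
- **Wrist:** the pockets are glue (165,167), block (237,177), thread (160,235) and wax (228,242). The tin lid is at (91,28).
- **Scene:** pot (140,178), red spool (154,168) and tin (183,184) on the black mat. Brown spool (315,238), cream spool (360,255) and block (292,262) on the green mat.
- **Side:** the same objects, seen from the other end.

```bash
cat > h.py <<'E'
from bench import *
import numpy as np, cv2
from scipy.spatial.transform import Rotation as R
def cam(n,s=None):
    c=calibration(n); f=192/np.tan(np.radians(c["vfov"]/2))
    K=np.array([[f,0,c["cx"]],[0,f,c["cy"]],[0,0,1]]); D=np.array([c["k1"],0,0,0.])
    if n=="wrist":
        s=s or get_state(); T=np.eye(4);T[:3,:3]=R.from_rotvec(s["tool_rot"]).as_matrix();T[:3,3]=s["position"]
        M=T@c["hand_eye"]; return K,D,M[:3,:3],M[:3,3]
    Rm=R.from_rotvec(c["rvec"]).as_matrix(); return K,D,Rm.T,-Rm.T@c["tvec"]
def p2w(n,uv,z,s=None):
    K,D,Rw,o=cam(n,s)
    x=cv2.undistortPoints(np.array([[uv]],float),K,D)[0,0]
    d=Rw@np.array([x[0],x[1],1]); return (o+d*(z-o[2])/d[2]).round(4)
def w2p(n,P,s=None):
    K,D,Rw,o=cam(n,s); rv,_=cv2.Rodrigues(Rw.T)
    return cv2.projectPoints(np.atleast_2d(P).astype(float),rv,-Rw.T@o,K,D)[0][:,0].round(1)
def snap(n,name):
    s=get_state(); im=get_image(n)[:,:,::-1].copy(); cv2.imwrite(f"pics/{name}.png",im); return s,im
E
python3 - <<'E'
from h import *
for nm,z,a,b in [("pot",.04,(140,178),(263,257)),("red",.024,(154,168),(217,266)),("tin",.02,(183,184),(241,243)),("brown",.024,(315,238),(289,186)),("cream",.024,(360,255),(295,178)),("block",.013,(292,262),(315,191))]:
    print(nm,p2w("scene",a,z)[:2],p2w("side",b,z)[:2])
for nm,uv in dict(tl=(131,123),tr=(281,144),bl=(124,262),br=(262,277)).items(): print(nm,p2w("wrist",uv,.025))
for nm,uv,z in [("glue",(165,167),.009),("block",(237,177),.017),("thread",(160,235),.009),("wax",(228,242),.018),("tinlid",(91,28),.023)]: print(nm,p2w("wrist",uv,z))
E
```

```text
pot [0.3768 0.2182] [0.3852 0.2491]
red [0.4802 0.2845] [0.4833 0.2942]
tin [0.4586 0.134 ] [0.4677 0.1661]
brown [ 0.4328 -0.3079] [ 0.4346 -0.2995]
cream [ 0.4327 -0.415 ] [ 0.4307 -0.4006]
block [ 0.3351 -0.3134] [ 0.3371 -0.3056]
tl [0.5108 0.05   0.025 ]
tr [0.6772 0.0259 0.025 ]
bl [ 0.4806 -0.1241  0.025 ]
br [ 0.6568 -0.1449  0.025 ]
glue [ 0.5401 -0.004   0.009 ]
block [ 0.6268 -0.0144  0.017 ]
thread [ 0.5257 -0.0934  0.009 ]
wax [ 0.6139 -0.0986  0.018 ]
tinlid [0.477  0.1488 0.023 ]
```

Emit:
send_rows(
  xyz=[
    [-440, -250, 0],
    [-440, -250, 0],
    [-440, -250, 0],
    [-440, -250, 0],
    [-440, -250, 0],
    [-440, -250, 0],
    [-440, -250, 0],
    [-440, -250, 0],
    [-440, -250, 0],
    [-440, -250, 0],
  ],
  dr=[
    [0, 0, 0],
    [0, 0, 0],
    [0, 0, 0],
    [0, 0, 0],
    [0, 0, 0],
    [0, 0, 0],
    [0, 0, 0],
    [0, 0, 0],
    [0, 0, 0],
    [0, 0, 0],
  ],
)

```text
time: 0.98
position: [0.4427, -0.3637, 0.2395]
tool_rot: [2.221, 2.222, 0.0]
ft_force: [1.1, -0.4, 0.3]
grip_width: 1.0
grip_force: 0.0
```

Emit:
send_rows(
  xyz=[
    [0, 0, 0],
    [0, 0, 0],
    [0, 0, 0],
    [0, 0, 0],
    [0, 0, 0],
    [0, 0, 0],
    [0, 0, 0],
    [0, 0, 0],
    [0, 0, 0],
    [0, 0, 0],
  ],
  dr=[
    [0, 0, 0],
    [0, 0, 0],
    [0, 0, 0],
    [0, 0, 0],
    [0, 0, 0],
    [0, 0, 0],
    [0, 0, 0],
    [0, 0, 0],
    [0, 0, 0],
    [0, 0, 0],
  ],
)

```text
time: 1.82
position: [0.4442, -0.3622, 0.2396]
tool_rot: [2.221, 2.222, 0.0]
ft_force: [0.2, 0.5, 0.3]
grip_width: 0.999
grip_force: 0.0
```

Run:
```python
from h import *
import bench
s,im=snap("wrist","w1"); print(s["position"],s["tool_rot"],s["time"]); print([a for a in dir(bench) if not a.startswith("_")], getattr(bench,"nose_length",None))
```

```text
[ 0.44424472 -0.36216999  0.23960776] [2.22107989e+00 2.22170404e+00 4.46315299e-06] 1.8167
['MotionError', 'calibration', 'close_job', 'get_image', 'get_state', 'nose_length'] 0.017
```

View pics/w1.png

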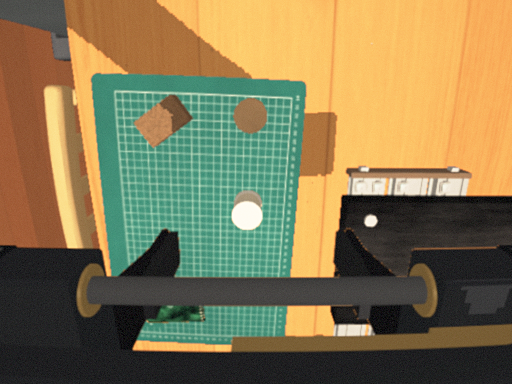

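The cream spool top is at (247,217), the brown one at (250,115) and the rotated block at about (160,122).

Run:
```python
from h import *
im=cv2.imread("pics/w1.png"); s=get_state()
print(p2w("wrist",(247,217),.046,s),p2w("wrist",(250,115),.046,s))
hsv=cv2.cvtColor(im,cv2.COLOR_BGR2HSV)
for m0 in (0,80):
    m=((hsv[...,0]<22)&(hsv[...,1]>60)&(hsv[...,2]>m0)).astype(np.uint8)*255; m2=np.zeros_like(m); m2[90:155,125:200]=m[90:155,125:200]
    c=max(cv2.findContours(m2,0,2)[0],key=cv2.contourArea); b=cv2.boxPoints(cv2.minAreaRect(c)); print(b.round(),cv2.contourArea(c))
    w=np.array([p2w("wrist",q,.024,s)[:2] for q in b]); print(w,w.mean(0),[np.linalg.norm(w[i]-w[i-1]).round(4) for i in range(4)])
big=cv2.resize(im[85:160,110:290],None,fx=4,fy=4,interpolation=2); cv2.imwrite("pics/c1.png",big)
```

```text
[ 0.4339 -0.4159  0.046 ] [ 0.438 -0.303  0.046]
[[133. 122.]
 [173.  92.]
 [193. 118.]
 [152. 148.]] 1554.5
[[ 0.3069 -0.3114]
 [ 0.3547 -0.2795]
 [ 0.3745 -0.3076]
 [ 0.3264 -0.3411]] [ 0.340625 -0.3099  ] [np.float64(0.0355), np.float64(0.0575), np.float64(0.0344), np.float64(0.0586)]
[[133. 122.]
 [173.  92.]
 [193. 118.]
 [152. 148.]] 1554.5
[[ 0.3069 -0.3114]
 [ 0.3547 -0.2795]
 [ 0.3745 -0.3076]
 [ 0.3264 -0.3411]] [ 0.340625 -0.3099  ] [np.float64(0.0355), np.float64(0.0575), np.float64(0.0344), np.float64(0.0586)]
```

View pics/c1.png

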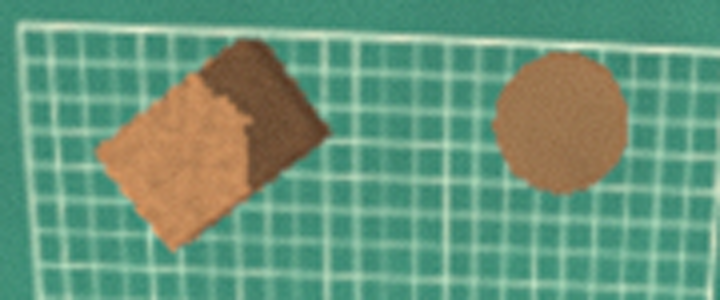

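Emit:
send_rows(
  xyz=[
    [-30, -6, 20],
    [-53, -10, 40],
    [-53, -10, 80],
    [-53, -10, 120],
    [-53, -10, 150],
    [-53, -10, 175],
    [-53, -10, 190],
    [-53, -10, 198],
    [-53, -10, 198],
    [-53, -10, 198],
  ],
  dr=[
    [0, 0, 0],
    [0, 0, 0],
    [0, 0, 0],
    [0, 0, 0],
    [0, 0, 0],
    [0, 0, 0],
    [0, 0, 0],
    [0, 0, 0],
    [0, 0, 0],
    [0, 0, 0],
  ],
  grip_force=10,
)

```text
time: 2.7
position: [0.4345, -0.4156, 0.0421]
tool_rot: [2.221, 2.221, 0.0]
ft_force: [-0.2, -0.3, 0.0]
grip_width: 0.999
grip_force: 0.0
```

Run:
```python
from h import *
s,im=snap("wrist","w2"); print(s["position"],s["tool_rot"])
```

```text
[ 0.43447674 -0.41563287  0.04207216] [2.22108522e+00 2.22096555e+00 3.29562120e-06]
```

View pics/w2.png

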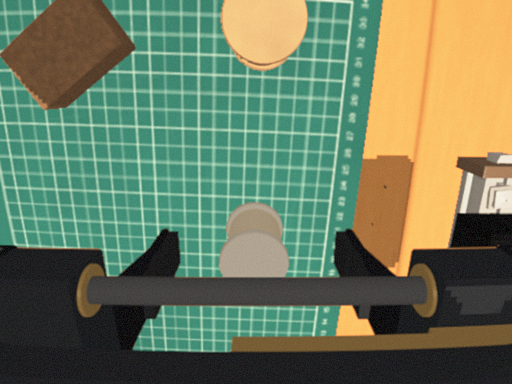

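The spool stands centred between the fingers: its top runs from columns 220 to 288 with its upper edge at row 234. I'll close the gripper and check the numbers at the same time.

Run:
```python
from h import *
s=get_state()
for uv in [(254,234),(220,265),(288,265),(264,18)]: print(p2w("wrist",uv,.046,s))
for x,y in [(.4345,-.4156)]: print(w2p("wrist",[[x,y+.0175,.046],[x-.0175,y,.046],[x+.0175,y,.046],[x,y+.0175,.002]],s))
for uv in [(2,50),(135,47),(60,107)]: print("blk",p2w("wrist",uv,.024,s))
```

```text
[ 0.4339 -0.3986  0.046 ]
[ 0.4169 -0.4156  0.046 ]
[ 0.4509 -0.4156  0.046 ]
[ 0.4382 -0.3042  0.046 ]
[[255.1 233.1]
 [220.2 265.1]
 [290.2 264.9]
 [255.2 202.5]]
blk [ 0.3101 -0.3108  0.024 ]
blk [ 0.3775 -0.3119  0.024 ]
blk [ 0.3361 -0.3391  0.024 ]
```

Emit:
send_rows(
  xyz=[
    [0, 0, 0],
    [0, 0, 0],
    [0, 0, 0],
    [0, 0, 0],
    [0, 0, 0],
    [0, 0, 0],
    [0, 0, 0],
    [0, 0, 0],
    [0, 0, 0],
    [0, 0, 0],
  ],
  dr=[
    [0, 0, 0],
    [0, 0, 0],
    [0, 0, 0],
    [0, 0, 0],
    [0, 0, 0],
    [0, 0, 0],
    [0, 0, 0],
    [0, 0, 0],
    [0, 0, 0],
    [0, 0, 0],
  ],
  jaw=15,
  grip_force=10,
)

```text
time: 3.58
position: [0.4341, -0.4153, 0.0415]
tool_rot: [-2.221, -2.221, 0.0]
ft_force: [0.1, 0.3, -0.2]
grip_width: 0.391
grip_force: 10.0
```

Emit:
send_rows(
  xyz=[
    [0, 0, -30],
    [0, 0, -70],
    [0, 0, -110],
    [30, 10, -140],
    [70, 30, -160],
    [110, 50, -160],
    [150, 70, -160],
    [190, 90, -160],
    [225, 110, -160],
    [225, 110, -160],
  ],
  dr=[
    [0, 0, 0],
    [0, 0, 0],
    [0, 0, 0],
    [0, 0, 0],
    [0, 0, 0],
    [0, 0, 0],
    [0, 0, 0],
    [0, 0, 0],
    [0, 0, 0],
    [0, 0, 0],
  ],
)

```text
time: 4.42
position: [0.5471, -0.1825, 0.2017]
tool_rot: [-2.211, -2.23, -0.006]
ft_force: [-0.0, 0.9, -0.5]
grip_width: 0.393
grip_force: 10.0
```

Emit:
send_rows(
  xyz=[
    [0, 0, 0],
    [0, 0, 0],
    [0, 0, 0],
    [0, 0, 0],
    [0, 0, 0],
    [0, 0, 0],
    [0, 0, 0],
    [0, 0, 0],
    [0, 0, 0],
    [0, 0, 0],
  ],
  dr=[
    [0, 0, 0],
    [0, 0, 0],
    [0, 0, 0],
    [0, 0, 0],
    [0, 0, 0],
    [0, 0, 0],
    [0, 0, 0],
    [0, 0, 0],
    [0, 0, 0],
    [0, 0, 0],
  ],
)

```text
time: 5.25
position: [0.5441, -0.1904, 0.2016]
tool_rot: [2.222, 2.221, 0.0]
ft_force: [-0.4, 0.1, 0.2]
grip_width: 0.394
grip_force: 10.0
```

Run:
```python
from h import *
s,im=snap("wrist","w3"); print(s["position"],s["tool_rot"],s["grip_width"]); np.save("s3.npy",s,allow_pickle=True)
```

```text
[ 0.54414289 -0.19038918  0.2015918 ] [2.22152409e+00 2.22125651e+00 2.31667107e-05] 0.3941619571012595
```

View pics/w3.png

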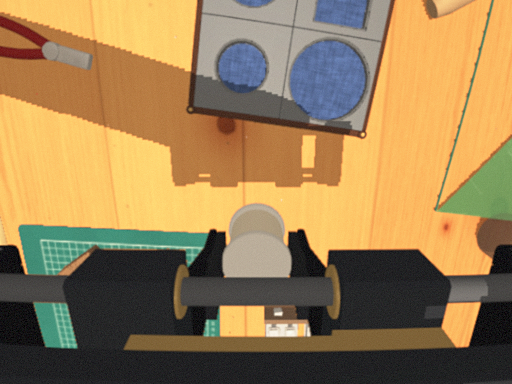

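The spool hangs upright. The thread pocket is at about (243,67) and the wax pocket at about (328,80). I'll fit both.

Run:
```python
from h import *
im=cv2.imread("pics/w3.png"); s=get_state()
hsv=cv2.cvtColor(im,cv2.COLOR_BGR2HSV)
m=((hsv[...,0]>105)&(hsv[...,0]<130)&(hsv[...,1]>90)).astype(np.uint8)*255
m=cv2.morphologyEx(m,cv2.MORPH_CLOSE,np.ones((5,5)))
for c in cv2.findContours(m[:150],0,1)[0]:
    if cv2.contourArea(c)<400: continue
    h=cv2.convexHull(c)[:,0]
    for z in(.009,.018,.027):
        w=np.array([p2w("wrist",q,z,s)[:2] for q in h],np.float32); ce,r=cv2.minEnclosingCircle(w*1000); print(z,h.mean(0),np.round(ce,1),round(r,1))
w=cv2.cvtColor(im,cv2.COLOR_BGR2GRAY)
for uv in[(295,27),(283,100),(211,17),(379,41)]: print(uv,p2w("wrist",uv,.027,s))
for uv in[(191,108),(362,134)]: print(uv,p2w("wrist",uv,.025,s))
```

```text
0.009 [242.03571429  66.57142857] [530.4 -85.6] 23.0
0.018 [242.03571429  66.57142857] [530.8 -86.1] 22.4
0.027 [242.03571429  66.57142857] [531.2 -86.6] 21.8
0.009 [330.71794872  81.38461538] [615.7 -97. ] 37.6
0.018 [330.71794872  81.38461538] [613.8 -97.2] 36.6
0.027 [330.71794872  81.38461538] [611.9 -97.5] 35.5
0.009 [343.6  15.2] [624.9 -31.2] 25.7
0.018 [343.6  15.2] [622.8 -33.2] 25.0
0.027 [343.6  15.2] [620.6 -35.3] 24.3
(295, 27) [ 0.5798 -0.0506  0.027 ]
(283, 100) [ 0.5701 -0.1155  0.027 ]
(211, 17) [ 0.5036 -0.0421  0.027 ]
(379, 41) [ 0.6583 -0.0614  0.027 ]
(191, 108) [ 0.4809 -0.1229  0.025 ]
(362, 134) [ 0.6503 -0.148   0.025 ]
```

Emit:
send_rows(
  xyz=[
    [40, -5, 20],
    [80, -10, 40],
    [105, -13.5, 60],
    [105, -13.5, 90],
    [105, -13.5, 115],
    [105, -13.5, 135],
    [105, -13.5, 145],
    [105, -13.5, 151],
    [105, -13.5, 151],
    [105, -13.5, 151],
  ],
  dr=[
    [0, 0, 0],
    [0, 0, 0],
    [0, 0, 0],
    [0, 0, 0],
    [0, 0, 0],
    [0, 0, 0],
    [0, 0, 0],
    [0, 0, 0],
    [0, 0, 0],
    [0, 0, 0],
  ],
)

```text
time: 6.13
position: [0.5315, -0.0855, 0.0514]
tool_rot: [2.221, 2.22, 0.001]
ft_force: [0.2, -0.3, -0.2]
grip_width: 0.396
grip_force: 10.0
```

Run:
```python
from h import *
s=get_state(); print(s["position"],s["ft_force"],s["grip_width"])
```

```text
[ 0.53146933 -0.08554263  0.05141419] [ 0.24576893 -0.25129591 -0.18331219] 0.3960514229507988
```

Release, then rise and head back toward the block with the wrist turned ready.

Emit:
send_rows(
  xyz=[
    [0, 0, 2],
    [0, 0, 2],
    [0, 0, 2],
    [0, 0, 2],
    [0, 0, 2],
    [0, 0, -20],
    [0, 0, -50],
    [0, 0, -90],
    [0, 0, -120],
    [0, 0, -120],
  ],
  dr=[
    [0, 0, 0],
    [0, 0, 0],
    [0, 0, 0],
    [0, 0, 0],
    [0, 0, 0],
    [0, 0, 0],
    [0, 0, 0],
    [0, 0, 0],
    [0, 0, 0],
    [0, 0, 0],
  ],
  jaw=60,
)

```text
time: 6.97
position: [0.5349, -0.0858, 0.178]
tool_rot: [2.215, 2.214, 0.012]
ft_force: [1.0, 0.6, 0.5]
grip_width: 0.686
grip_force: 0.0
```

Run:
```python
from h import *
s,im=snap("scene","sc1"); print(s["position"],s["tool_rot"],s["grip_width"])
print(w2p("scene",[[.5306,-.0857,.053]]))
cv2.imwrite("pics/sc1c.png",cv2.resize(im[160:225,200:320],None,fx=5,fy=5,interpolation=2))
```

```text
[ 0.53490977 -0.08583654  0.17798517] [2.21461566 2.21429872 0.01220914] 0.6856111307227988
[[261.4 186.1]]
```

View pics/sc1c.png

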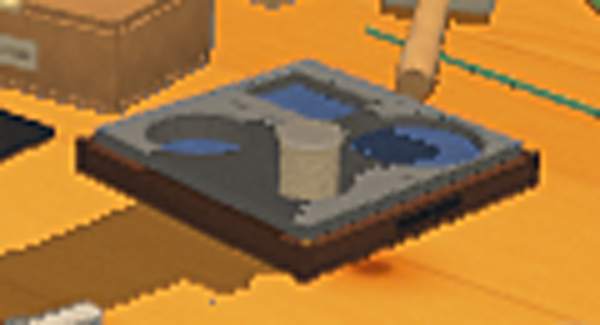

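The cream spool is seated in its pocket. Next is the block.

Emit:
send_rows(
  xyz=[
    [-25, -21, 0],
    [-53, -44, 0],
    [-81, -68, 0],
    [-109, -92, 0],
    [-138, -116, 0],
    [-166, -139, 0],
    [-194, -163, 0],
    [-225, -189, 0],
    [-225, -189, 0],
    [-225, -189, 0],
  ],
  dr=[
    [0, 0, 0.11],
    [0, 0, 0.22],
    [0, 0, 0.33],
    [0, 0, 0.44],
    [0, 0, 0.55],
    [0, 0, 0.66],
    [0, 0, 0.77],
    [0, 0, 0.88],
    [0, 0, 0.986],
    [0, 0, 0.986],
  ],
  jaw=75,
)

```text
time: 7.85
position: [0.3394, -0.3118, 0.1697]
tool_rot: [-3.011, -0.893, 0.001]
ft_force: [0.7, -0.2, -0.1]
grip_width: 0.863
grip_force: 0.0
```

Emit:
send_rows(
  xyz=[
    [0, 0, 0],
    [0, 0, 0],
    [0, 0, 0],
    [0, 0, 0],
    [0, 0, 0],
    [0, 0, 0],
    [0, 0, 0],
    [0, 0, 0],
    [0, 0, 0],
    [0, 0, 0],
  ],
  dr=[
    [0, 0, 0],
    [0, 0, 0],
    [0, 0, 0],
    [0, 0, 0],
    [0, 0, 0],
    [0, 0, 0],
    [0, 0, 0],
    [0, 0, 0],
    [0, 0, 0],
    [0, 0, 0],
  ],
)

```text
time: 8.68
position: [0.3417, -0.3103, 0.1706]
tool_rot: [3.008, 0.906, 0.0]
ft_force: [-0.1, -0.7, 1.0]
grip_width: 0.861
grip_force: 0.0
```

```bash
cat >> h.py <<'E'
def go(x,y,z,yaw,s=None):
    "tool shift (mm) and turn to TCP x,y,z with closing axis (tool y) at yaw deg, tool straight down; (closest half turn)"
    s=s or get_state(); A=R.from_rotvec(s["tool_rot"]); a=np.radians(yaw)
    best=None
    for k in(0,np.pi):
        Y=np.array([np.cos(a+k),np.sin(a+k),0]);Z=np.array([0,0,-1.]);B=R.from_matrix(np.c_[np.cross(Y,Z),Y,Z])
        d=(A.inv()*B).as_rotvec()
        if best is None or np.linalg.norm(d)<np.linalg.norm(best): best=d
    print("shift",(A.inv().apply(np.array([x,y,z])-s["position"])*1000).round(1),"turn",best.round(4))
E
python3 - <<'E'
from h import *
s,im=snap("wrist","w4"); print(s["position"],s["tool_rot"],s["joint_positions"].round(2)); go(.342,-.311,.031,-56.5,s)
E
```

```text
[ 0.34170729 -0.31033477  0.17059458] [3.00808681e+00 9.05649923e-01 1.03470667e-04] [ 0.41 -0.04  0.26  2.    0.01  1.18 -0.32]
shift [-1.000e-01  7.000e-01  1.396e+02] turn [ 0.0001 -0.      0.0002]
```

View pics/w4.png

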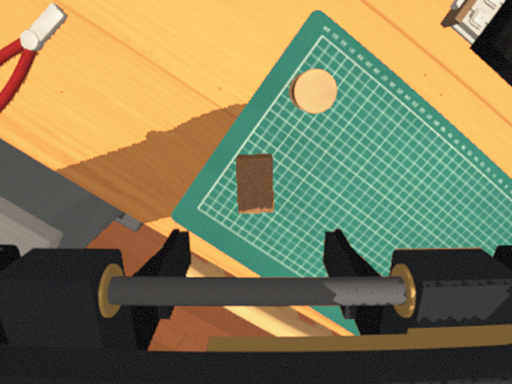

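The block shows at (255,183), and its sides are vertical in the image.

Run:
```python
from h import *
s=get_state()
print(p2w("wrist",(255,182),.024,s),p2w("wrist",(315,91),.046,s)); print(w2p("wrist",[[.342,-.311,.024]],s))
for uv in[(237,154),(271,154),(239,209),(274,208)]: print(p2w("wrist",uv,.024,s))
```

```text
[ 0.3423 -0.3086  0.024 ] [ 0.4377 -0.3036  0.046 ]
[[256.9 183.6]]
[ 0.3554 -0.2802  0.024 ]
[ 0.3726 -0.3062  0.024 ]
[ 0.3111 -0.3106  0.024 ]
[ 0.3306 -0.3383  0.024 ]
```

Emit:
send_rows(
  xyz=[
    [1, -1, 30],
    [1, -1, 60],
    [1, -1, 90],
    [1, -1, 110],
    [1, -1, 125],
    [1, -1, 134],
    [1, -1, 139],
    [1, -1, 139],
    [1, -1, 139],
    [1, -1, 139],
  ],
  dr=[
    [0, 0, -0.03],
    [0, 0, -0.03],
    [0, 0, -0.03],
    [0, 0, -0.03],
    [0, 0, -0.03],
    [0, 0, -0.03],
    [0, 0, -0.03],
    [0, 0, -0.03],
    [0, 0, -0.03],
    [0, 0, -0.03],
  ],
)

```text
time: 9.57
position: [0.3428, -0.3096, 0.0326]
tool_rot: [2.993, 0.95, 0.002]
ft_force: [0.8, -0.8, 0.2]
grip_width: 0.866
grip_force: 0.0
```

Emit:
send_rows(
  xyz=[
    [0, 0, 0],
    [0, 0, 0],
    [0, 0, 0],
    [0, 0, 0],
    [0, 0, 0],
    [0, 0, 0],
    [0, 0, 0],
    [0, 0, 0],
    [0, 0, 0],
    [0, 0, 0],
  ],
  dr=[
    [0, 0, 0],
    [0, 0, 0],
    [0, 0, 0],
    [0, 0, 0],
    [0, 0, 0],
    [0, 0, 0],
    [0, 0, 0],
    [0, 0, 0],
    [0, 0, 0],
    [0, 0, 0],
  ],
  jaw=15,
  grip_force=12,
)

```text
time: 10.4
position: [0.342, -0.3089, 0.0316]
tool_rot: [2.994, 0.951, 0.0]
ft_force: [-0.4, 1.0, -0.2]
grip_width: 0.4
grip_force: 12.0
```

Run:
```python
from h import *
s=get_state(); print(s["position"]); go(.626,-.0140,.18,-7.9,s)
```

```text
[ 0.3419847  -0.30890524  0.03156233]
shift [ 402.1  -77.1 -148.4] turn [ 0.     -0.     -0.8181]
```

Emit:
send_rows(
  xyz=[
    [0, 0, -35],
    [0, 0, -75],
    [0, 0, -115],
    [20, -4, -148],
    [60, -11, -148],
    [100, -19, -148],
    [138, -26, -148],
    [176, -34, -148],
    [214, -41, -148],
    [250, -48, -148],
  ],
  dr=[
    [0, 0, 0],
    [0, 0, 0],
    [0, 0, 0],
    [0, 0, -0.1],
    [0, 0, -0.2],
    [0, 0, -0.3],
    [0, 0, -0.4],
    [0, 0, -0.5],
    [0, 0, -0.6],
    [0, 0, -0.7],
  ],
)

```text
time: 11.23
position: [0.5197, -0.1235, 0.1795]
tool_rot: [2.481, 1.927, 0.001]
ft_force: [0.7, -0.1, -0.1]
grip_width: 0.398
grip_force: 12.0
```

Run:
```python
from h import *
s=get_state(); print(s["position"],s["grip_width"]); go(.626,-.10,.18,-7.9,s)
```

```text
[ 0.51968646 -0.12351694  0.1795472 ] 0.398463060338158
shift [49.1 97.2 -0.4] turn [ 0.0003 -0.0003 -0.1125]
```

Emit:
send_rows(
  xyz=[
    [18, 36, 0],
    [36, 72, 0],
    [49, 97, 0],
    [49, 97, 0],
    [49, 97, 0],
    [49, 97, 0],
    [49, 97, 0],
    [49, 97, 0],
    [49, 97, 0],
    [49, 97, 0],
  ],
  dr=[
    [0, 0, -0.1],
    [0, 0, -0.113],
    [0, 0, -0.113],
    [0, 0, -0.113],
    [0, 0, -0.113],
    [0, 0, -0.113],
    [0, 0, -0.113],
    [0, 0, -0.113],
    [0, 0, -0.113],
    [0, 0, -0.113],
  ],
)

```text
time: 12.07
position: [0.6243, -0.1031, 0.1801]
tool_rot: [2.375, 2.056, 0.001]
ft_force: [0.6, 0.6, -1.2]
grip_width: 0.399
grip_force: 12.0
```

Run:
```python
from h import *
s,im=snap("wrist","w5"); print(s["position"],s["tool_rot"])
hsv=cv2.cvtColor(im,cv2.COLOR_BGR2HSV)
m=((hsv[...,0]>105)&(hsv[...,0]<130)&(hsv[...,1]>90)).astype(np.uint8)*255
m=cv2.morphologyEx(m,cv2.MORPH_CLOSE,np.ones((5,5)))
for c in cv2.findContours(m[:260],0,1)[0]:
    if cv2.contourArea(c)<600: continue
    h=cv2.convexHull(c)[:,0]
    for z in(.009,.017):
        w=np.array([p2w("wrist",q,z,s)[:2] for q in h],np.float32)*1000; print(z,h.mean(0).round(),cv2.minEnclosingCircle(w),cv2.minAreaRect(w))
go(.626,-.014,.049,-7.9,s)
```

```text
[ 0.62428601 -0.10313306  0.18011636] [2.37488247e+00 2.05572356e+00 5.84224977e-04]
0.009 [244. 168.] ((612.7208251953125, -99.61393737792969), 37.38682556152344) ((613.101318359375, -95.98223876953125), (65.22667694091797, 74.41036987304688), 85.91439819335938)
0.017 [244. 168.] ((613.2134399414062, -97.72442626953125), 36.46245574951172) ((613.6375732421875, -94.04876708984375), (63.574371337890625, 72.50096893310547), 85.93307495117188)
0.009 [153.  87.] ((541.8104248046875, -2.4208176136016846), 28.67991828918457) ((541.3343505859375, -2.05450439453125), (54.525848388671875, 55.607383728027344), 34.50843048095703)
0.017 [153.  87.] ((544.1646728515625, -2.8551883697509766), 27.96747398376465) ((543.7398071289062, -2.4399490356445312), (53.24528884887695, 54.25700759887695), 34.95064926147461)
0.009 [242.  84.] ((625.36865234375, -13.93825912475586), 39.488712310791016) ((624.7943725585938, -13.997718811035156), (66.2189712524414, 46.481502532958984), 81.38973236083984)
0.017 [242.  84.] ((625.70361328125, -14.12064266204834), 38.46366882324219) ((625.1013793945312, -14.148113250732422), (64.55398559570312, 45.26576232910156), 81.35137939453125)
shift [ 88.5 -11.2 131.1] turn [ 0.0007  0.0001 -0.0059]
```

View pics/w5.png

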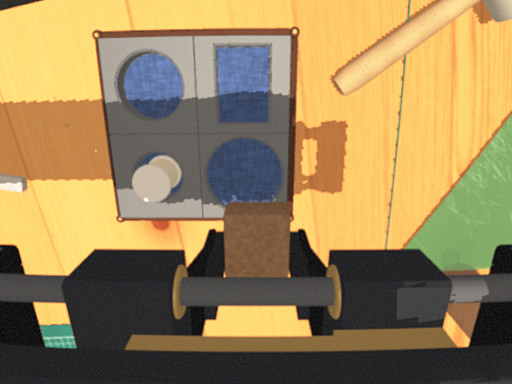

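The block pocket is at (242,84). The cream spool sits in its pocket and the block is square in the jaws.

Emit:
send_rows(
  xyz=[
    [40, -5, 0],
    [80, -10, 20],
    [88.5, -12, 50],
    [88.5, -12, 80],
    [88.5, -12, 105],
    [88.5, -12, 120],
    [88.5, -12, 128],
    [88.5, -12, 132],
    [88.5, -12, 132],
    [88.5, -12, 132],
  ],
  dr=[
    [0, 0, -0.006],
    [0, 0, -0.006],
    [0, 0, -0.006],
    [0, 0, -0.006],
    [0, 0, -0.006],
    [0, 0, -0.006],
    [0, 0, -0.006],
    [0, 0, -0.006],
    [0, 0, -0.006],
    [0, 0, -0.006],
  ],
)

```text
time: 12.95
position: [0.6266, -0.0135, 0.0489]
tool_rot: [2.367, 2.063, 0.003]
ft_force: [-0.6, -0.5, -0.6]
grip_width: 0.4
grip_force: 12.0
```

Run:
```python
from h import *
s=get_state(); print(s["ft_force"]);go(.6253,-.0141,.0475,-7.9,s)
```

```text
[-0.60647515 -0.48990536 -0.61167266]
shift [-0.8 -1.2  1.3] turn [ 0.0025 -0.0003  0.0006]
```

Emit:
send_rows(
  xyz=[
    [-0.5, -1, 1],
    [-0.5, -1, 1],
    [-0.5, -1, 1],
    [-0.5, -1, 1],
    [-0.5, -1, 1],
    [-0.5, -1, -15],
    [-0.5, -1, -50],
    [-0.5, -1, -90],
    [-0.5, -1, -130],
    [-0.5, -1, -150],
  ],
  dr=[
    [0, 0, 0],
    [0, 0, 0],
    [0, 0, 0],
    [0, 0, 0],
    [0, 0, 0],
    [0, 0, 0],
    [0, 0, 0],
    [0, 0, 0],
    [0, 0, 0],
    [0, 0, 0],
  ],
  jaw=65,
)

```text
time: 13.78
position: [0.6266, -0.0136, 0.2034]
tool_rot: [2.365, 2.061, 0.009]
ft_force: [0.9, -1.0, 0.1]
grip_width: 0.745
grip_force: 0.0
```

Run:
```python
from h import *
s=get_state(); print(s["position"]);go(.45,.14,.22,0,s)
```

```text
[ 0.62657255 -0.01364844  0.20343857]
shift [ 128.1 -195.8  -17.9] turn [ 0.0075 -0.0006 -0.137 ]
```

Emit:
send_rows(
  xyz=[
    [21, -33, -18],
    [42, -65, -18],
    [63, -97, -18],
    [84, -129, -18],
    [105, -161, -18],
    [128, -196, -18],
    [128, -196, -18],
    [128, -196, -18],
    [128, -196, -18],
    [128, -196, -18],
  ],
  dr=[
    [0, 0, -0.06],
    [0, 0, -0.12],
    [0, 0, -0.137],
    [0, 0, -0.137],
    [0, 0, -0.137],
    [0, 0, -0.137],
    [0, 0, -0.137],
    [0, 0, -0.137],
    [0, 0, -0.137],
    [0, 0, -0.137],
  ],
  jaw=87,
)

```text
time: 14.62
position: [0.4486, 0.1388, 0.2157]
tool_rot: [2.223, 2.219, 0.0]
ft_force: [-0.5, -0.6, -0.5]
grip_width: 1.001
grip_force: 0.0
```

Run:
```python
from h import *
s,im=snap("wrist","w6"); print(s["position"],s["tool_rot"])
```

```text
[0.44863015 0.13878551 0.21569237] [2.22320775e+00 2.21890737e+00 4.49921705e-04]
```

View pics/w6.png

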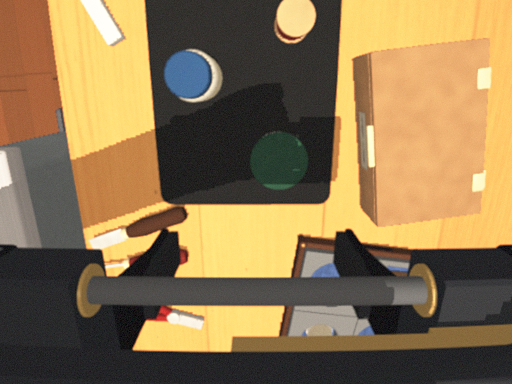

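The tin lid is at (279,160), the pot lid at (189,75) and the red spool at (296,16).

Run:
```python
from h import *
im=cv2.imread("pics/w6.png"); s=get_state()
hsv=cv2.cvtColor(im,cv2.COLOR_BGR2HSV)
for nm,lo,hi,z,b in [("tin",60,98,.023,(120,200,240,320)),("pot",98,125,.072,(40,110,155,230))]:
    m=np.zeros(im.shape[:2],np.uint8); y0,y1,x0,x1=b; q=hsv[y0:y1,x0:x1]; m[y0:y1,x0:x1]=((q[...,0]>lo)&(q[...,0]<hi)&(q[...,1]>90)&(q[...,2]>20))*255
    m=cv2.morphologyEx(m,cv2.MORPH_OPEN,np.ones((3,3))); c=max(cv2.findContours(m,0,1)[0],key=cv2.contourArea)
    w=np.array([p2w("wrist",q,z,s)[:2] for q in c[:,0]],np.float32)*1000
    print(nm,cv2.boundingRect(c),cv2.minEnclosingCircle(w))
print(p2w("wrist",(279,160),.023,s),p2w("wrist",(189,75),.072,s),p2w("wrist",(296,16),.046,s))
# box / clearance
for uv in[(375,225),(356,60),(480,210)]: print("box",p2w("wrist",uv,.065,s))
```

```text
tin (271, 184, 10, 5) ((469.95001220703125, 122.35588073730469), 5.188843250274658)
pot (164, 51, 47, 47) ((390.2696838378906, 235.87185668945312), 20.32241439819336)
[0.4732 0.1509 0.023 ] [0.3919 0.2355 0.072 ] [0.4847 0.2866 0.046 ]
box [0.5682 0.0933 0.065 ]
box [0.5356 0.2482 0.065 ]
box [0.6762 0.1085 0.065 ]
```

Emit:
send_rows(
  xyz=[
    [12, 24, 10],
    [12, 24, 20],
    [12, 24, 30],
    [12, 24, 40],
    [12, 24, 50],
    [12, 24, 50],
    [12, 24, 50],
    [12, 24, 50],
    [12, 24, 50],
    [12, 24, 50],
  ],
  dr=[
    [0, 0, 0.12],
    [0, 0, 0.24],
    [0, 0, 0.36],
    [0, 0, 0.48],
    [0, 0, 0.6],
    [0, 0, 0.72],
    [0, 0, 0.84],
    [0, 0, 0.96],
    [0, 0, 1.08],
    [0, 0, 1.2],
  ],
)

```text
time: 15.5
position: [0.4725, 0.1507, 0.1651]
tool_rot: [3.09, 0.566, -0.001]
ft_force: [-0.9, 0.4, -0.4]
grip_width: 0.999
grip_force: 0.0
```

Run:
```python
from h import *
s=get_state(); print(s["position"],s["joint_positions"].round(2));go(.473,.1505,.0305,90,s)
```

```text
[0.47254398 0.15074146 0.16514298] [-0.18  0.06 -0.19  1.92  0.01  1.17 -1.58]
shift [  0.4   0.4 134.6] turn [1.000e-04 7.000e-04 3.625e-01]
```

Emit:
send_rows(
  xyz=[
    [0, 0, 10],
    [0, 0, 30],
    [0, 0, 50],
    [0, 0, 75],
    [0, 0, 100],
    [0, 0, 118],
    [0, 0, 128],
    [0, 0, 134],
    [0, 0, 134],
    [0, 0, 134],
  ],
  dr=[
    [0, 0, 0.12],
    [0, 0, 0.24],
    [0, 0, 0.36],
    [0, 0, 0.363],
    [0, 0, 0.363],
    [0, 0, 0.363],
    [0, 0, 0.363],
    [0, 0, 0.363],
    [0, 0, 0.363],
    [0, 0, 0.363],
  ],
)

```text
time: 16.33
position: [0.4725, 0.1518, 0.0321]
tool_rot: [-3.141, -0.011, -0.001]
ft_force: [-0.4, -0.0, 0.6]
grip_width: 0.996
grip_force: 0.0
```

Emit:
send_rows(
  xyz=[
    [0, 0, 0],
    [0, 0, 0],
    [0, 0, 0],
    [0, 0, 0],
    [0, 0, 0],
    [0, 0, 0],
    [0, 0, 0],
    [0, 0, 0],
    [0, 0, 0],
    [0, 0, 0],
  ],
  dr=[
    [0, 0, 0],
    [0, 0, 0],
    [0, 0, 0],
    [0, 0, 0],
    [0, 0, 0],
    [0, 0, 0],
    [0, 0, 0],
    [0, 0, 0],
    [0, 0, 0],
    [0, 0, 0],
  ],
  jaw=45,
  grip_force=15,
)

```text
time: 17.17
position: [0.4721, 0.1517, 0.0321]
tool_rot: [3.141, 0.012, 0.001]
ft_force: [-0.5, -2.5, 5.0]
grip_width: 0.718
grip_force: 15.0
```

Run:
```python
from h import *
s,im=snap("wrist","w7"); print(s["position"],s["joint_positions"].round(2));go(.6135,-.0972,.18,82.1,s)
```

```text
[0.47212789 0.15168405 0.03207236] [-0.2   0.22 -0.18  2.04  0.05  0.89 -1.97]
shift [ 139.6  250.  -147.8] turn [ 0.0002 -0.0007  0.1456]
```

View pics/w7.png

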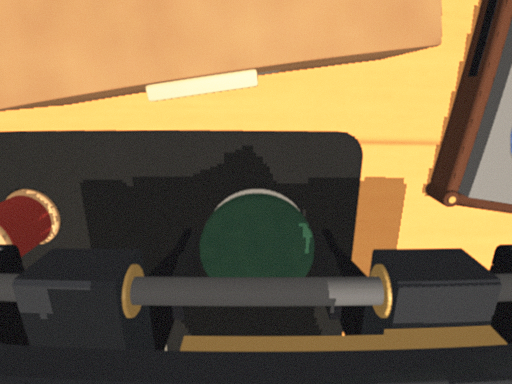

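The tin is in the jaws, with its lid spanning columns 201–313 and its far edge at row 194. Lift and go.

Emit:
send_rows(
  xyz=[
    [0, 0, -30],
    [0, 0, -65],
    [0, 0, -100],
    [10, 20, -130],
    [27, 50, -148],
    [44, 84, -148],
    [62, 118, -148],
    [80, 152, -148],
    [98, 186, -148],
    [98, 186, -148],
  ],
  dr=[
    [0, 0, 0],
    [0, 0, 0],
    [0, 0, 0],
    [0, 0, 0],
    [0, 0, 0.03],
    [0, 0, 0.06],
    [0, 0, 0.09],
    [0, 0, 0.12],
    [0, 0, 0.145],
    [0, 0, 0.145],
  ],
)

```text
time: 18.05
position: [0.5732, -0.043, 0.1789]
tool_rot: [3.128, -0.234, 0.003]
ft_force: [-0.8, -1.8, -0.6]
grip_width: 0.716
grip_force: 15.0
```

Run:
```python
from h import *
s=get_state(); print(s["grip_width"],s["joint_positions"].round(2));go(.6135,-.0972,.06,82.1,s)
s2=dict(s); s2["position"]=np.array([.4721,.1517,.0321]); s2["tool_rot"]=np.array([3.141,.012,.001])
print(p2w("wrist",(257,194),.023,s2),p2w("wrist",(201,245),.023,s2),p2w("wrist",(313,245),.023,s2))
```

```text
0.7160692217292615 [ 0.02  0.2   0.01  1.73  0.    1.22 -1.7 ]
shift [ 47.6  47.  119.2] turn [ 0.0049 -0.0022 -0.0112]
[0.5062 0.1517 0.023 ] [0.4776 0.1812 0.023 ] [0.478  0.1218 0.023 ]
```

Emit:
send_rows(
  xyz=[
    [20, 20, 0],
    [45.5, 47, 10],
    [45.5, 47, 40],
    [45.5, 47, 70],
    [45.5, 47, 95],
    [45.5, 47, 110],
    [45.5, 47, 120],
    [45.5, 47, 124],
    [45.5, 47, 124],
    [45.5, 47, 124],
  ],
  dr=[
    [0, 0, -0.011],
    [0, 0, -0.011],
    [0, 0, -0.011],
    [0, 0, -0.011],
    [0, 0, -0.011],
    [0, 0, -0.011],
    [0, 0, -0.011],
    [0, 0, -0.011],
    [0, 0, -0.011],
    [0, 0, -0.011],
  ],
)

```text
time: 18.88
position: [0.6103, -0.0859, 0.0559]
tool_rot: [-3.135, 0.198, -0.002]
ft_force: [-0.3, 0.5, -0.9]
grip_width: 0.716
grip_force: 15.0
```

Run:
```python
from h import *
s=get_state(); print(s["grip_width"]);go(.6115,-.0969,.0485,82.1,s)
```

```text
0.715512277873077
shift [ 2.6 10.8  7.4] turn [-0.0003 -0.001   0.0118]
```

Emit:
send_rows(
  xyz=[
    [2.6, 10.8, 0],
    [2.6, 10.8, 0],
    [2.6, 10.8, 2],
    [2.6, 10.8, 4],
    [2.6, 10.8, 6],
    [2.6, 10.8, 7],
    [2.6, 10.8, 7],
    [2.6, 10.8, 7],
    [2.6, 10.8, 7],
    [2.6, 10.8, 7],
  ],
  dr=[
    [0, 0, 0.012],
    [0, 0, 0.012],
    [0, 0, 0.012],
    [0, 0, 0.012],
    [0, 0, 0.012],
    [0, 0, 0.012],
    [0, 0, 0.012],
    [0, 0, 0.012],
    [0, 0, 0.012],
    [0, 0, 0.012],
  ],
)

```text
time: 19.72
position: [0.6111, -0.0971, 0.0486]
tool_rot: [3.134, -0.217, 0.0]
ft_force: [0.3, -0.5, -1.3]
grip_width: 0.715
grip_force: 15.0
```

Run:
```python
from h import *
s=get_state(); print(s["ft_force"]);go(.6115,-.0969,.0485,82.1,s)
```

```text
[ 0.26272279 -0.47473087 -1.31882578]
shift [ 0.3 -0.3  0.1] turn [-0.     -0.0002 -0.0002]
```

Emit:
send_rows(
  xyz=[
    [0, 0, 0],
    [0, 0, 0],
    [0, 0, 0],
    [0, 0, 0],
    [0, 0, -10],
    [0, 0, -30],
    [0, 0, -60],
    [0, 0, -100],
    [0, 0, -130],
    [0, 0, -130],
  ],
  dr=[
    [0, 0, 0],
    [0, 0, 0],
    [0, 0, 0],
    [0, 0, 0],
    [0, 0, 0],
    [0, 0, 0],
    [0, 0, 0],
    [0, 0, 0],
    [0, 0, 0],
    [0, 0, 0],
  ],
  jaw=71,
)

```text
time: 20.55
position: [0.6154, -0.0979, 0.1877]
tool_rot: [3.133, -0.217, 0.022]
ft_force: [1.8, -0.3, 1.2]
grip_width: 0.813
grip_force: 0.0
```

Run:
```python
from h import *
s=get_state(); print(s["position"]);go(.39,.236,.20,0,s); go(.39,.236,.2,45,s)
s,im=snap("scene","sc2");cv2.imwrite("pics/sc2c.png",cv2.resize(im[140:225,100:320],None,fx=3.6,fy=3.6,interpolation=2))
```

```text
[ 0.61539481 -0.09785634  0.18766335]
shift [-269.1 -299.6  -16. ] turn [-0.0103 -0.0113  1.4324]
shift [-269.1 -299.6  -16. ] turn [-0.0049 -0.0134  0.647 ]
```

View pics/sc2c.png

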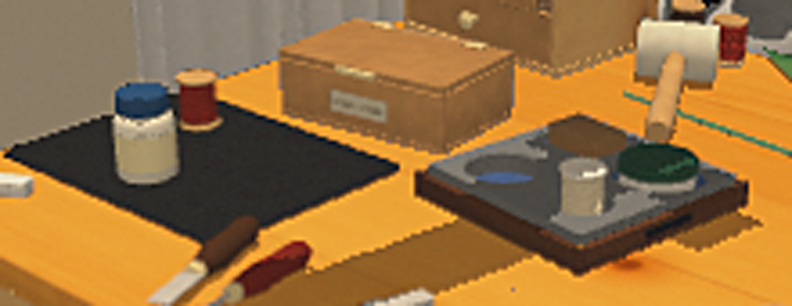

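The tin and block are seated. The glue pot is next.

Emit:
send_rows(
  xyz=[
    [-25, -28, -10],
    [-53, -59, -10],
    [-80, -89, -10],
    [-107, -119, -10],
    [-134, -149, -10],
    [-161, -179, -10],
    [-188, -209, -10],
    [-215, -239, -10],
    [-242, -269, -10],
    [-269, -300, -10],
  ],
  dr=[
    [0, 0, 0],
    [0, 0, -0.02],
    [0, 0, -0.04],
    [0, 0, -0.06],
    [0, 0, -0.08],
    [0, 0, -0.1],
    [0, 0, -0.12],
    [0, 0, -0.138],
    [0, 0, -0.138],
    [0, 0, -0.138],
  ],
  jaw=87,
)

```text
time: 21.43
position: [0.3841, 0.2378, 0.1881]
tool_rot: [3.141, -0.001, -0.001]
ft_force: [0.3, -0.0, 0.5]
grip_width: 1.0
grip_force: 0.0
```

Emit:
send_rows(
  xyz=[
    [0, 0, 0],
    [0, 0, 0],
    [0, 0, 0],
    [0, 0, 0],
    [0, 0, 0],
    [0, 0, 0],
    [0, 0, 0],
    [0, 0, 0],
    [0, 0, 0],
    [0, 0, 0],
  ],
  dr=[
    [0, 0, 0],
    [0, 0, 0],
    [0, 0, 0],
    [0, 0, 0],
    [0, 0, 0],
    [0, 0, 0],
    [0, 0, 0],
    [0, 0, 0],
    [0, 0, 0],
    [0, 0, 0],
  ],
)

```text
time: 22.27
position: [0.386, 0.2369, 0.1885]
tool_rot: [3.142, -0.001, 0.0]
ft_force: [-0.2, -1.0, -0.3]
grip_width: 1.001
grip_force: 0.0
```

Run:
```python
from h import *
s,im=snap("wrist","w8"); print(s["position"],s["joint_positions"].round(2));go(.39,.236,.043,90,s)
hsv=cv2.cvtColor(im,cv2.COLOR_BGR2HSV)
m=((hsv[...,0]>98)&(hsv[...,0]<125)&(hsv[...,1]>90)&(hsv[...,2]>20)).astype(np.uint8)*255
m=cv2.morphologyEx(m,cv2.MORPH_OPEN,np.ones((3,3)))
for c in cv2.findContours(m,0,1)[0]:
    if cv2.contourArea(c)>500:
        w=np.array([p2w("wrist",q,.072,s)[:2] for q in c[:,0]],np.float32)*1000; print(cv2.boundingRect(c),cv2.minEnclosingCircle(w))
```

```text
[0.38602538 0.23688578 0.18853412] [-0.29 -0.06 -0.3   1.97 -0.02  1.22 -2.16]
shift [  4.    0.9 145.5] turn [ 0.     -0.     -0.0004]
(235, 164, 46, 47) ((391.1087646484375, 235.72755432128906), 20.87289810180664)
(489, 0, 23, 48) ((523.2999877929688, 46.75), 19.615482330322266)
```

Emit:
send_rows(
  xyz=[
    [5, 1, 10],
    [5, 1, 35],
    [5, 1, 60],
    [5, 1, 85],
    [5, 1, 110],
    [5, 1, 128],
    [5, 1, 140],
    [5, 1, 145],
    [5, 1, 145],
    [5, 1, 145],
  ],
  dr=[
    [0, 0, 0],
    [0, 0, 0],
    [0, 0, 0],
    [0, 0, 0],
    [0, 0, 0],
    [0, 0, 0],
    [0, 0, 0],
    [0, 0, 0],
    [0, 0, 0],
    [0, 0, 0],
  ],
)

```text
time: 23.15
position: [0.3912, 0.2361, 0.0436]
tool_rot: [-3.141, 0.0, -0.0]
ft_force: [-0.5, -0.5, 0.7]
grip_width: 1.002
grip_force: 0.0
```

Emit:
send_rows(
  xyz=[
    [0, 0, 0],
    [0, 0, 0],
    [0, 0, 0],
    [0, 0, 0],
    [0, 0, 0],
    [0, 0, 0],
    [0, 0, 0],
    [0, 0, 0],
    [0, 0, 0],
    [0, 0, 0],
  ],
  dr=[
    [0, 0, 0],
    [0, 0, 0],
    [0, 0, 0],
    [0, 0, 0],
    [0, 0, 0],
    [0, 0, 0],
    [0, 0, 0],
    [0, 0, 0],
    [0, 0, 0],
    [0, 0, 0],
  ],
  jaw=30,
  grip_force=20,
)

```text
time: 23.98
position: [0.391, 0.236, 0.0436]
tool_rot: [3.142, -0.0, 0.0]
ft_force: [0.1, 0.6, 0.9]
grip_width: 0.533
grip_force: 20.0
```

Run:
```python
from h import *
s,im=snap("wrist","w9"); print(s["position"]);go(.542,-.0024,.17,82.1,s)
```

```text
[0.39096679 0.23602578 0.04361047]
shift [ 151.1  238.4 -126.4] turn [ 0.000e+00 -1.000e-04  1.377e-01]
```

View pics/w9.png

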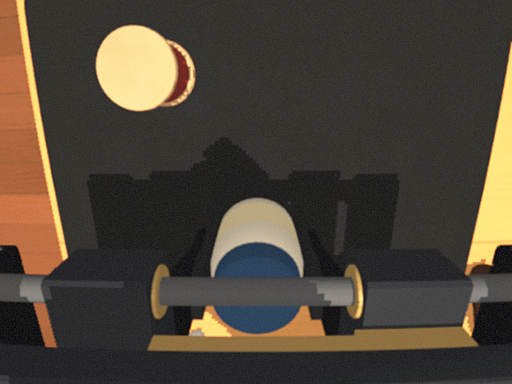

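The pot is held upright and centred, with its lid at about (259,288). Lift it and carry it smoothly.

Emit:
send_rows(
  xyz=[
    [0, 0, -10],
    [0, 0, -28],
    [0, 0, -50],
    [0, 0, -75],
    [0, 0, -98],
    [5, 8, -115],
    [15, 24, -124],
    [28, 44, -126],
    [42, 66, -126],
    [56, 88, -126],
  ],
  dr=[
    [0, 0, 0],
    [0, 0, 0],
    [0, 0, 0],
    [0, 0, 0],
    [0, 0, 0],
    [0, 0, 0.01],
    [0, 0, 0.02],
    [0, 0, 0.03],
    [0, 0, 0.04],
    [0, 0, 0.05],
  ],
)

```text
time: 24.87
position: [0.4474, 0.1472, 0.1706]
tool_rot: [-3.14, 0.078, -0.002]
ft_force: [0.3, -0.2, -1.0]
grip_width: 0.531
grip_force: 20.0
```

Emit:
send_rows(
  xyz=[
    [14, 22, 0],
    [28, 44, 0],
    [42, 67, 0],
    [56, 90, 0],
    [69, 111, 0],
    [80, 129, 0],
    [88, 142, 0],
    [93, 150, 0],
    [93, 150, 0],
    [93, 150, 0],
  ],
  dr=[
    [0, 0, 0.01],
    [0, 0, 0.02],
    [0, 0, 0.03],
    [0, 0, 0.04],
    [0, 0, 0.05],
    [0, 0, 0.06],
    [0, 0, 0.07],
    [0, 0, 0.08],
    [0, 0, 0.088],
    [0, 0, 0.088],
  ],
)

```text
time: 25.7
position: [0.532, -0.0057, 0.1696]
tool_rot: [-3.133, 0.217, 0.001]
ft_force: [-0.2, 0.6, -0.3]
grip_width: 0.527
grip_force: 20.0
```

Run:
```python
from h import *
s=get_state(); print(s["position"],s["grip_width"]);go(.542,-.0024,.058,82.1,s)
```

```text
[ 0.53199046 -0.00573543  0.16956511] 0.5270293802178767
shift [  9.5  -4.6 111.6] turn [-0.0007  0.0007 -0.0006]
```

Emit:
send_rows(
  xyz=[
    [5, -2.5, 0],
    [9.5, -4.6, 10],
    [9.5, -4.6, 30],
    [9.5, -4.6, 50],
    [9.5, -4.6, 70],
    [9.5, -4.6, 88],
    [9.5, -4.6, 100],
    [9.5, -4.6, 108],
    [9.5, -4.6, 111],
    [9.5, -4.6, 111],
  ],
  dr=[
    [0, 0, 0],
    [0, 0, 0],
    [0, 0, 0],
    [0, 0, 0],
    [0, 0, 0],
    [0, 0, 0],
    [0, 0, 0],
    [0, 0, 0],
    [0, 0, 0],
    [0, 0, 0],
  ],
)

```text
time: 26.53
position: [0.5422, -0.0028, 0.0581]
tool_rot: [-3.134, 0.216, 0.001]
ft_force: [0.1, 0.5, -0.7]
grip_width: 0.532
grip_force: 20.0
```

Run:
```python
from h import *
s=get_state(); print(s["position"],s["ft_force"]);go(.542,-.0024,.0512,82.1,s)
```

```text
[ 0.54218178 -0.00284861  0.05807452] [ 0.06083432  0.51857475 -0.72313912]
shift [-0.2 -0.4  6.9] turn [0.     0.0007 0.0003]
```

Emit:
send_rows(
  xyz=[
    [0, 0, 2],
    [0, 0, 4],
    [0, 0, 6],
    [0, 0, 7],
    [0, 0, 7],
    [0, 0, 7],
    [0, 0, 7],
    [0, 0, 7],
    [0, 0, 7],
    [0, 0, 7],
  ],
  dr=[
    [0, 0, 0],
    [0, 0, 0],
    [0, 0, 0],
    [0, 0, 0],
    [0, 0, 0],
    [0, 0, 0],
    [0, 0, 0],
    [0, 0, 0],
    [0, 0, 0],
    [0, 0, 0],
  ],
)

```text
time: 27.37
position: [0.5424, -0.0033, 0.0516]
tool_rot: [3.134, -0.217, 0.0]
ft_force: [-0.4, 0.2, -0.7]
grip_width: 0.529
grip_force: 20.0
```

Emit:
send_rows(
  xyz=[
    [0, 0, 0],
    [0, 0, 0],
    [0, 0, 0],
    [0, 0, 0],
    [0, 0, 0],
    [0, 0, -10],
    [0, 0, -35],
    [0, 0, -70],
    [0, 0, -110],
    [0, 0, -140],
  ],
  dr=[
    [0, 0, 0],
    [0, 0, 0],
    [0, 0, 0],
    [0, 0, 0],
    [0, 0, 0],
    [0, 0, 0],
    [0, 0, 0],
    [0, 0, 0],
    [0, 0, 0],
    [0, 0, 0],
  ],
  jaw=65,
)

```text
time: 28.2
position: [0.543, -0.0032, 0.1954]
tool_rot: [-3.134, 0.217, -0.005]
ft_force: [0.7, -0.4, -0.5]
grip_width: 0.75
grip_force: 0.0
```

Emit:
send_rows(
  xyz=[
    [-20, 0, -20],
    [-40, 0, -40],
    [-60, 0, -60],
    [-60, 0, -60],
    [-60, 0, -60],
    [-60, 0, -60],
    [-60, 0, -60],
    [-60, 0, -60],
    [-60, 0, -60],
    [-60, 0, -60],
  ],
  dr=[
    [0, 0, 0],
    [0, 0, 0],
    [0, 0, 0],
    [0, 0, 0],
    [0, 0, 0],
    [0, 0, 0],
    [0, 0, 0],
    [0, 0, 0],
    [0, 0, 0],
    [0, 0, 0],
  ],
)

```text
time: 29.03
position: [0.4828, 0.0049, 0.2507]
tool_rot: [3.134, -0.217, -0.002]
ft_force: [0.5, -0.3, 0.3]
grip_width: 0.748
grip_force: 0.0
```

Run:
```python
from h import *
s,im=snap("wrist","w10"); print(s["position"],s["time"])
print(w2p("wrist",[[.542,-.0024,.079],[.6253,-.0141,.039],[.5306,-.0857,.053],[.6135,-.0972,.039]],s))
s,im2=snap("scene","sc3")
a=cv2.resize(im2[140:225,90:320],(800,296),interpolation=2);b=cv2.resize(im,(400,300)); p=np.zeros((596,800,3),np.uint8);p[:296]=a;p[296:,:400]=b
s,im3=snap("side","sd3");p[296:,400:]=cv2.resize(im3[190:300,180:327],(400,300)); cv2.imwrite("pics/fin.png",p)
```

```text
[0.4828416  0.00493068 0.25072032] 29.0333
[[255.5 116.7]
 [255.6  29.9]
 [336.  114.8]
 [337.8  30.8]]
```

View pics/fin.png

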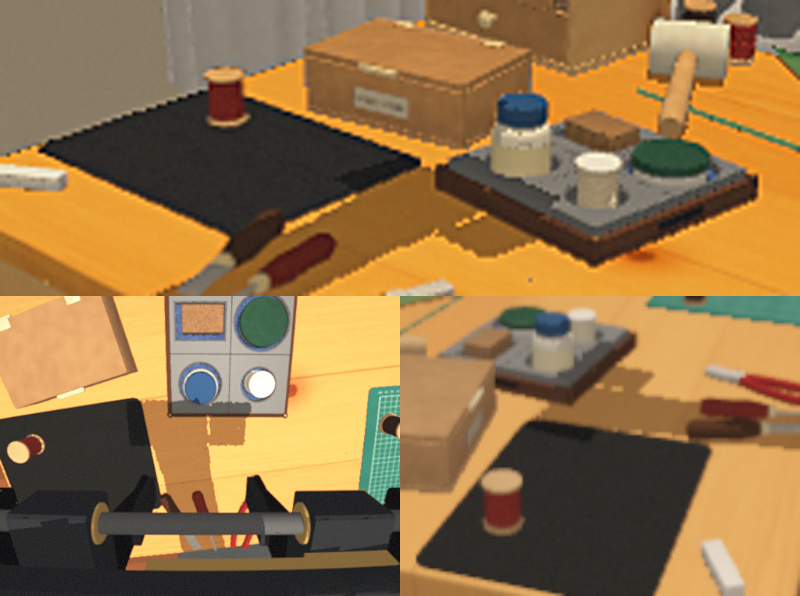

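All four items sit flat in their pockets, within a few pixels of where they should project. The red and brown spools are still standing and the arm is clear.

```bash
python3 -c "
from bench import *
print(close_job())"
```

```text
the job is handed in; nothing more can be done
None
```

I handed the job in at about 29 s of robot time: the cream spool, glue pot, wax tin and sanding block each looked flat in their own pockets in the last pictures, with the brown and red spools left untouched; the judge returned no verdict.

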